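# Walk the test-gas cylinder into its bay, shut the gate, hang up the gas monitor

## Robot

A 7-joint arm with a two-finger parallel gripper is mounted at the origin on a cart in front of the work surface, level with it; the furniture and walls round the work are solid. World frame = base frame: x ahead of the robot, y to its left, z up, the work surface at z = 0. Lengths are in m, angles in rad, forces in N, time in s.
With the tool pointing down it reaches from about 0.425 to 0.875 m from the base axis. Payload 4.7 kg.
Tool frame: the origin (TCP) lies midway between the tips of the shut fingers; the grasp point (between the pads) lies 19 mm behind it; z points along the fingers, y is the line along which they close (so a half turn about z gives the same grasp; the last joint's range is limited). The gripper opens to 85 mm and grips with 20 to 120 N. Pads are 22 mm wide; open, the fingers measure 114 mm over their backs; the gripper's body (76 mm by 85 mm) begins 54 mm behind the grasp point. The pads swing forward as they close: fully open they stand 13 mm farther back than shut.
Start: joints at [1.143, 0.321, -0.07, 1.45, 0.023, 1.371, -0.057], TCP at [0.278, -0.588, 0.231] pointing down, gripper open.
Joint ranges: [-2.86, 2.86], [-0.3, 2.09], [-1.38, 1.24], [0.06, 2.45], [-1.56, 4.7], [0.09, 2.05], [-2.69, 2.69]. Speed limits (rad/s): [2.57, 2.57, 3.14, 3.14, 3.14, 3.14, 3.14].

## Interface

Orientations are given as [roll, pitch, yaw] about the fixed x, y, z axes, in that order (R = Rz(yaw) Ry(pitch) Rx(roll)).
In Python, from plant import * gives the robot as it stands.
- The arm moves only by the tool inch_along, called after "Request:" as a command line: name --argument value ..., lists and objects as JSON in quotes. Schema: {"type":"object","properties":{"deltas":{"type":"array","items":{"type":"array","items":{"type":"array","items":{"type":"number"},"minItems":6,"maxItems":6},"minItems":1,"maxItems":12},"minItems":1,"maxItems":1},"finger_gap":{"type":"number"},"squeeze":{"type":"number"},"only":{"type":"string"},"quiet":{"type":"boolean"},"lines":{"type":"string"}},"required":["deltas"],"additionalProperties":false}. deltas is a list that holds a single list of rows (three levels of brackets), with 1 to 12 rows, each of 6 numbers: dx, dy, dz in m, then a rotation vector rx, ry, rz in rad; each row shifts and turns the commanded pose from where the row before left it, along the tool's axes as they then stand; what a row does not reach is not made up. A row lasts 1/10 s, in which the tool goes at most 0.05 m and 0.15 rad, less where a joint would pass 70% of its speed; a pose out of reach is approached as far as the arm can. finger_gap is the finger opening in m, set as the call begins (left out keeps the last). The fingers move at their own pace and stop on an object; squeeze is the grip in N (left out, the last holds). Time passes only in rows, so rows that do not move let the fingers close. The tool returns the time, the measured TCP pose, the force, the opening and the grip force at its end. only (a regular expression) keeps the lines of the reply that match it, lines (a string "A,B") keeps lines A to B, and quiet returns only ok. Input that does not fit is refused with a message, and nothing moves.
- read_state(): the state, without advancing time (a new reading comes with each control period).
- read_camera(name): name is "scene" or "top" or "wrist"; returns a dict with "image" (420x560x3 uint8, red, green, blue), "intrinsics" (3x3 intrinsics, pixels), "distortion" ([k1, k2, p1, p2, k3] as OpenCV has them; the pictures are not rectified), "pose" (4x4, takes a point from camera to world coordinates); the wrist camera has in their place "T_tool_cam" (4x4, takes a point from camera to tool coordinates, whose origin is the TCP and whose axes are the flange's). Camera axes: x right, y down, z forward; pixel columns grow to the right and rows downward; lengths in m; the calibration is good to about 2 mm. A picture is of the moment at which its call begins: read the wrist's pose just before it. There is no depth.
- job_done(): hands the job in; it is judged then, once.
The state is a dict: "time_s": time; "joint_positions": joint angles; "qvel": joint speeds; "joint_efforts": joint torques, N m; "tool_pos": TCP position; "eef_rot": TCP orientation; "contact_force": force on the tool from outside, world axes, zero at the start; "moment": the same for the moment, N m; "grip_width": finger opening in m; "gripper_force": force on a finger pad.
Only numpy, scipy, OpenCV 4.12 (cv2) and the standard library are available. Lean on these libraries where they do the work, as an engineer would, in place of code of your own. Each camera call takes 0.05 s, during which the arm holds its last target. There are 200 camera calls.

## Task

Put the test-gas station in order: walk the heavy gas cylinder on its bottom rim into the horseshoe bay of the grey stand, tilting it alternately to its left and its right in several steps with the free side about a centimetre off the bench and never lifting it clear of the bench, and leave it standing upright there. Once it is in, swing the retaining gate fully shut in front of it. Also hang the gas monitor by its wire bail on the stand's hook, and leave the vial, dropper bottle, tweezers and petri dish where they are.

Things in the scene. Friction and masses are not known exactly. Their poses are not given: they have to be found in the camera images.
- cylinder: aluminium gas cylinder with a white band, 90 mm in diameter (too wide to grip), 223 mm tall, 1.4 to 2.2 kg; straight to z = 124, rounded shoulder to z = 155, brass valve above. A 13 mm round outlet stub sticks out to -x at z = 176, ending 28 mm from the axis. Origin: centre of the underside, z up its axis, +y its left as seen by the robot.
- valve_grip (a point): on the cylinder's axis, 197 mm above its underside, in the brass valve's upright round stem: 24 mm in diameter from z = 167 to 217, a 34 mm collar below, a 16 mm spindle cap above. A firm grip here (about 50 N) holds the cylinder rigidly, against tilting and turning too.
- foot_left (a point): point of the cylinder's bottom rim at its own +y, 45 mm from the axis
- foot_right (a point): point of the cylinder's bottom rim at its own -y, 45 mm from the axis
- stand: fixed grey sheet-steel stand. Origin: middle of the cylinder bay, on the bench, where the cylinder's axis belongs; x points into the bay, away from the robot, y left. The bay's floor is the bench. A low horseshoe of 14 mm tube frames it, 108 mm wide inside, open to -x. Behind it a panel, face at x = 76 mm, y = -185 to +85 mm, 360 mm high.
- bay_mouth (a point): middle of the bay's mouth on the bench, at stand x = -62 mm, y = 0, between two posts 12 mm thick at y = -80 (102 mm high, the gate's hinge) and y = +80 mm (96 mm high). The horseshoe's inner sides are 54 mm either side of the middle from stand x = -34 mm inwards and flare out to the posts; its back is round.
- shelf_edge (a point): middle of the lower front edge of the stand's shelf, which covers bay and hook: z = 348 mm, stand x = -14 mm, running along y over the whole panel; things stand on the shelf. Below it the hand must lean back towards the robot, by at least 20 degrees (0.35 rad) over the bay and 30 (0.52 rad) at the hook.
- gate (a joint): retaining gate, a 10 mm round bar 172 mm long, 85 mm above the bench, on the right post's upright axis. 0 = shut across the bay's mouth, along stand x = -62 mm, its end at the left post; grows as it swings out towards the robot and right (anticlockwise seen from above); starts at 1.5 to 1.7 rad. Light friction (0.5 N at the pin) keeps it where it is left.
- gate_pin (a point): on the axis of the gate's black upright finger pin, round, 12 mm thick, z = 91 to 153 mm, this point at 140. It stands 110 mm along the bar from the hinge and 28 mm in front of the bar: at stand x = -90, y = +30 mm with the gate shut.
- gate_hinge (a point): on the gate's upright hinge axis at bar height, stand x = -62, y = -80 mm
- monitor: portable gas monitor: grey box 30 mm thick (x), 56 mm wide (y), 88 mm tall, 0.16 kg, standing upright, display to -x. On top a rigid bail of 5 mm steel wire in the y-z plane, its opening 27 mm wide, from the box top to z = 115.5, wire top at 120.5. Origin: centre of the underside. It can be gripped by its 56 mm sides, hand leaning towards -x.
- bail_top (a point): middle of the underside of the bail's top wire, 115.5 mm above the monitor's underside
- hook_seat (a point): top of the hook's 6 mm rod at its lowest part, where the bail's top wire rests, z = 228 mm, at stand x = 41, y = -130 mm. The rod comes out of the panel along the stand's -x; it rises 5 mm towards the panel, and its upturned tip ends 12 mm in front of this point, 6 mm above it. The bail goes on from the front: along stand +x, then down.
- vial: small screw-cap vial, 22 x 60 mm, standing under the hook; leave it. Origin: centre of its underside
- dropper: brown dropper bottle, 34 x 102 mm, standing left of the bay; leave it. Origin: centre of its underside
- tweezers: steel tweezers lying on the bench left of the cylinder, 123 x 13 x 6 mm; leave them. Origin: centre of the underside
- petri_dish: covered petri dish, 90 x 16 mm, lying on the bench right of the stand; leave it. Origin: centre of its underside
There are look-alikes about, which are no part of the job. Several things have the shape of the monitor; the one meant has the colours described above. What is shaped like the cylinder but orange is not meant.

How it is judged:
By the outcome, as a careful person would: the job done as asked, in the order asked, and still so for the second after the job is handed in, with the robot touching nothing.
It also fails if it takes over 72 s, if anything falls off the work surface, if the arm or the gripper's body presses on something with over 40 N, if the wrist force passes 120 N, or if a joint passes its speed limit or range.

## Working session

There is one attempt and no reset: what is moved stays moved. The work goes in short steps, Python scripts to look and compute and a tool call to move; the robot and the scene stay as the last step left them, time stands still between calls to the robot, and variables do not carry over. Pictures are saved under pics/ and viewed, at most 10 in all, crops included, and the job is handed in when it is done.

```bash
mkdir -p pics; ls
```

Run:
```python
from plant import *
import cv2
s=read_state();print(s)
for n in("scene","top"):
    c=read_camera(n);cv2.imwrite(f"pics/{n}0.png",c["image"][:,:,::-1])
    print(n,c["intrinsics"],c["distortion"],c["pose"])
```

```text
pics
{'time_s': 0.0, 'joint_positions': array([ 1.14310711,  0.32180685, -0.07009434,  1.45172327,  0.02261055,
        1.37078206, -0.05690872]), 'qvel': array([ 1.63394373e-03,  6.91817593e-04,  5.95979470e-04, -1.13965633e-03,
       -8.67285950e-05, -1.46565569e-03, -9.43216038e-04]), 'joint_efforts': array([ 1.30082914e-03, -4.93586254e+01, -3.81537611e-01, -3.14335406e+01,
        1.31000162e-02,  1.15693855e-02,  2.09821093e-05]), 'tool_pos': array([ 0.27763246, -0.5871111 ,  0.23020983]), 'eef_rot': array([-3.13966336e+00,  1.07708837e-04,  4.41823467e-01]), 'contact_force': array([-0.2396492 ,  0.80424905, -0.64809   ]), 'moment': array([ 0.00621287, -0.01640521, -0.01311422]), 'gripper_force': 0.0, 'grip_width': 0.08537931065181914}
scene [[416.53686434   0.         287.56331016]
 [  0.         416.53686434 210.40176417]
 [  0.           0.           1.        ]] [-0.03570653  0.          0.          0.          0.        ] [[-5.58327667e-01 -5.36425797e-01  6.32864583e-01 -2.06329044e-01]
 [-8.29619922e-01  3.60089909e-01 -4.26691975e-01  3.72681760e-01]
 [ 1.00043234e-03 -7.63271001e-01 -6.46077687e-01  1.00314594e+00]
 [ 0.00000000e+00  0.00000000e+00  0.00000000e+00  1.00000000e+00]]
top [[449.62453752   0.         277.44012916]
 [  0.         449.62453752 204.90918464]
 [  0.           0.           1.        ]] [-0.11369239  0.          0.          0.          0.        ] [[ 0.42315331 -0.83826309  0.34388408  0.04804408]
 [-0.90600093 -0.3872031   0.1709856  -0.37953725]
 [-0.01017794 -0.38391242 -0.92331342  1.63751706]
 [ 0.          0.          0.          1.        ]]
```

View pics/scene0.png

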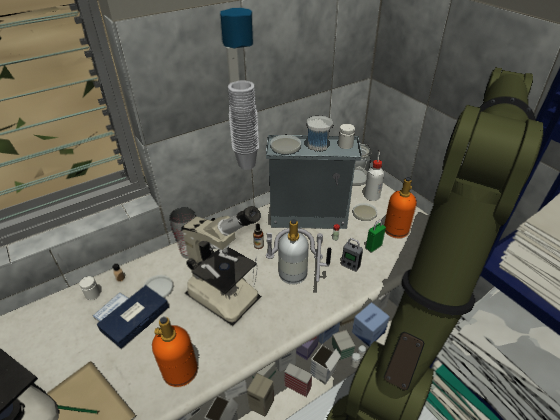

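View pics/top0.png

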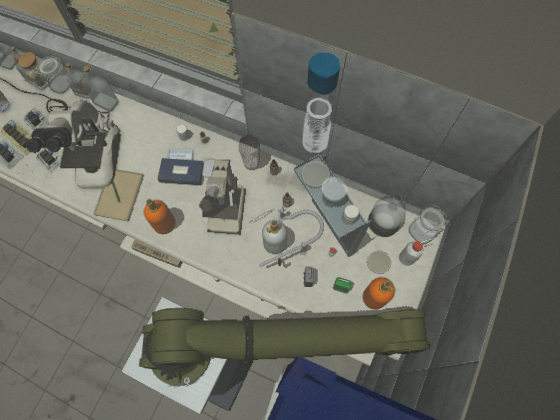

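The scene view shows the cylinder near (293,250) in front of the stand, with the gate along (318,265) and the grey monitor at (351,254). In the top view the cylinder is near (274,235), the monitor at (310,275) and the gate pin around (283,262). I'll enlarge both.

Run:
```python
import cv2
a=cv2.imread("pics/scene0.png")[130:300,240:400];b=cv2.imread("pics/top0.png")[150:290,230:400]
cv2.imwrite("pics/s1.png",cv2.resize(a[65:165,:160],None,fx=5,fy=5,interpolation=cv2.INTER_CUBIC))
cv2.imwrite("pics/t1.png",cv2.resize(b[:,5:165],None,fx=4.2,fy=4.2,interpolation=cv2.INTER_CUBIC))
```

```text
(no output)
```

View pics/s1.png

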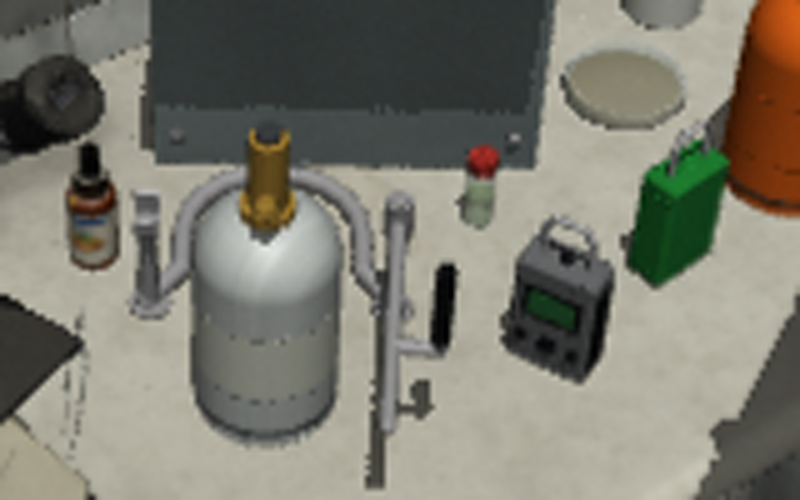

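View pics/t1.png

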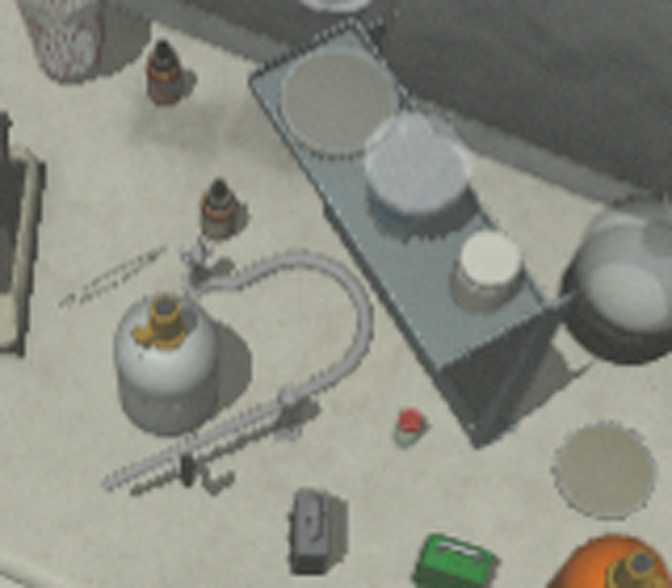

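The scene crop shows the valve top at (270,133), left post top (147,197), hinge post top (399,200), pin top (447,266), bar end (390,428), panel foot corners (157,162) and (533,166), and monitor front face (520,252)-(583,380). The top crop shows the valve top at (168,305), hinge (288,393), bar end (110,485), pin top (186,455) and monitor (290-330, 490-572). Next I fit the poses.

Create h.py:
```python
from plant import *
import numpy as np, cv2
from scipy.optimize import least_squares
from scipy.spatial.transform import Rotation as R
def proj(c,P,pose=None):
    T=np.linalg.inv(c["pose"] if pose is None else pose)
    P=np.atleast_2d(P)@T[:3,:3].T+T[:3,3]
    return cv2.projectPoints(P,np.zeros(3),np.zeros(3),c["intrinsics"],np.array(c["distortion"]))[0][:,0]
def rz(a): return np.array([[np.cos(a),-np.sin(a),0],[np.sin(a),np.cos(a),0],[0,0,1]])
def frame(p): # x y yaw -> function
    return lambda q: rz(p[2])@np.array(q)+[p[0],p[1],0]
def gate(th,along,front,z): # gate local -> stand
    # along bar at th=0 is +y ; front is -x ; ccw rotation by th
    v=rz(th)@np.array([-front,along,0]); return np.array([-.062,-.08,z])+v
def wristpose():
    s=read_state();c=read_camera("wrist")
    T=np.eye(4);T[:3,:3]=R.from_euler("xyz",s["eef_rot"]).as_matrix();T[:3,3]=s["tool_pos"]
    c["pose"]=T@c["T_tool_cam"];return c
```

Run:
```python
from h import *
S=read_camera("scene");Tp=read_camera("top")
s=lambda u,v:(S,[(u+.5)/5-.5+240,(v+.5)/5-.5+195]); t=lambda u,v:(Tp,[(u+.5)/4.2-.5+235,(v+.5)/4.2-.5+150])
def fit(f,obs,x0):
    def r(p): return np.concatenate([proj(c,f(p,k))[0]-uv for k,(c,uv) in obs])
    o=least_squares(r,x0,loss="soft_l1");print(np.round(o.x,4));print(np.round(r(o.x).reshape(-1,2),1).tolist());return o.x
def st(p,k):
    if isinstance(k[0],str): k=gate(p[3],*k[1:])
    return frame(p)(k)
obs=[((.076,.085,0),s(157,162)),((.076,-.185,0),s(533,166)),((-.062,-.08,.102),s(399,198)),((-.062,-.08,.102),t(288,393)),
((-.062,.08,.096),s(147,197)),(("g",.11,.028,.153),s(447,266)),(("g",.11,.028,.153),t(186,455)),(("g",.172,0,.085),s(390,428)),(("g",.172,0,.085),t(108,485))]
p=fit(st,obs,[.6,-.35,-.5,1.6])
f=frame(p);
for n,k in dict(bay=(0,0,0),mouth=(-.062,0,0),pin=gate(p[3],.11,.028,.14),hook=(.041,-.13,.228),shelf=(-.014,0,.348)).items(): print(n,f(k).round(4))
fit(lambda p,k:np.array([p[0],p[1],k]),[(.223,s(270,131)),(.223,t(168,303))],[.5,-.3])
fit(lambda p,k:frame(p)(k),[((-.015,.028,.088),s(520,252)),((-.015,-.028,.088),s(603,290)),((-.015,.028,0),s(500,340)),((-.015,-.028,0),s(583,380)),((.015,-.028,.088),s(612,267))],[.5,-.5,-.5])
```

```text
[ 0.6226 -0.213  -0.6226  1.514 ]
[[-0.5, 0.1], [0.4, 0.9], [0.1, -0.3], [0.3, -0.3], [-0.3, 0.2], [0.1, 0.2], [0.3, 1.0], [-0.1, -0.6], [-0.2, -0.3]]
bay [ 0.6226 -0.213   0.    ]
mouth [ 0.5722 -0.1769  0.    ]
pin [ 0.4224 -0.1945  0.14  ]
hook [ 0.5801 -0.3425  0.228 ]
shelf [ 0.6112 -0.2049  0.348 ]
[ 0.5138 -0.1336]
[[0.0, -0.9], [-0.5, 0.2]]
[ 0.4368 -0.3065 -1.2065]
[[-0.6, -0.3], [-1.1, -0.4], [1.0, 1.4], [-0.3, 0.9], [1.6, -1.5]]
```

Add to h.py:
```python
from scipy.linalg import logm,expm
ST=np.array([.6226,-.213,-.6226]); CY=np.array([.5138,-.1336])
def handR(yaw,th,tilt=0):
    X,Y,Z=rz(yaw).T; z=np.sin(th)*X-np.cos(th)*Z
    return np.array([np.cross(Y,z),Y,z]).T
def toolT():
    s=read_state();T=np.eye(4);T[:3,:3]=R.from_euler("xyz",s["eef_rot"]).as_matrix();T[:3,3]=s["tool_pos"];return T
def TT(Rm,grasp,off=.019):
    T=np.eye(4);T[:3,:3]=Rm;T[:3,3]=np.array(grasp)+off*Rm[:,2];return T
def step(A,B,n):
    L=np.real(logm(np.linalg.inv(A)@B));E=expm(L/n)
    w=R.from_matrix(E[:3,:3]).as_rotvec();d=E[:3,3]
    print(n,"x"," ".join(f"{v:.4f}" for v in [*d,*w]))
def cylinder_yaw(): pass
```

Run:
```python
from h import *
S=read_camera("scene");Tp=read_camera("top")
print("time",read_state()["time_s"])
def cu(c,P,k):
    uv=proj(c,P)[0]; return ((uv+.5-(np.array([240,195]) if k==5 else [235,150]))*k-.5).round(0)
for y in np.arange(-1.2,.61,.2):
    P=np.array([CY[0],CY[1],.176])+.028*np.array([-np.cos(y),-np.sin(y),0])
    print(round(y,1),cu(S,P,5),cu(Tp,P,4.2))
P=[*CY,.176];print("axis",cu(S,P,5),cu(Tp,P,4.2))
A=toolT(); up=A.copy(); up[2,3]=.40; 
step(A,up,4)
th=.5;Rm=handR(-.6226,th);g=np.array([*CY,.197]); pre=TT(Rm,g,.019-.11)
print(pre[:3,3]); mid=A.copy(); mid[:3,3]=pre[:3,3]+[0,0,.06]
print("d world",mid[:3,3]-up[:3,3]); print("in tool",A[:3,:3].T@(mid[:3,3]-up[:3,3]), "rot",R.from_matrix(A[:3,:3].T@Rm).as_rotvec())
step(up,pre,16)
```

```text
time 0.3
-1.2 [242. 215.] [133. 322.]
-1.0 [250. 218.] [133. 328.]
-0.8 [260. 220.] [134. 335.]
-0.6 [270. 221.] [137. 340.]
-0.4 [279. 220.] [141. 346.]
-0.2 [289. 218.] [146. 350.]
-0.0 [297. 215.] [152. 353.]
0.2 [305. 211.] [159. 355.]
0.4 [311. 206.] [165. 356.]
0.6 [315. 200.] [172. 356.]
axis [269. 187.] [167. 324.]
4 x -0.0000 -0.0000 -0.0423 0.0000 0.0000 -0.0000
[ 0.47835836 -0.10815852  0.27686001]
d world [ 0.20053719  0.47929878 -0.06313999]
in tool [ 0.3862171  -0.34749982  0.0633196 ] rot [-0.51785672 -0.30527256 -2.0264656 ]
16 x 0.0391 0.0076 -0.0005 -0.0324 -0.0191 -0.1267
```

Request:
inch_along --deltas '[[[0,0,-0.042,0,0,0],[0,0,-0.042,0,0,0],[0,0,-0.042,0,0,0],[0,0,-0.042,0,0,0]]]' --finger_gap 0.085 --squeeze 20

```text
time_s: 0.7
tool_pos: [0.2777, -0.5873, 0.4011]
eef_rot: [3.141, 0.0, 0.442]
contact_force: [-0.7, 0.4, 0.6]
grip_width: 0.0848
gripper_force: 0.0
```

Request:
inch_along --deltas '[[[0.0351,-0.0316,0.0058,0,0,0],[0.0351,-0.0316,0.0058,0,0,0],[0.0351,-0.0316,0.0058,0,0,0],[0.0351,-0.0316,0.0058,0,0,0],[0.0351,-0.0316,0.0058,0,0,0],[0.0351,-0.0316,0.0058,0,0,0],[0.0351,-0.0316,0.0058,0,0,0],[0.0351,-0.0316,0.0058,0,0,0],[0.0351,-0.0316,0.0058,0,0,0],[0.0351,-0.0316,0.0058,0,0,0],[0.0351,-0.0316,0.0058,0,0,0]]]'

```text
time_s: 1.8
tool_pos: [0.4786, -0.1064, 0.3356]
eef_rot: [3.14, -0.0, 0.442]
contact_force: [1.4, -0.9, 0.5]
grip_width: 0.0851
gripper_force: 0.0
```

Request:
inch_along --deltas '[[[0,0,0,-0.037,-0.0218,-0.135],[0,0,0,-0.037,-0.0218,-0.135],[0,0,0,-0.037,-0.0218,-0.135],[0,0,0,-0.037,-0.0218,-0.135],[0,0,0,-0.037,-0.0218,-0.135],[0,0,0,-0.037,-0.0218,-0.135],[0,0,0,-0.037,-0.0218,-0.135]]]'

```text
time_s: 2.5
tool_pos: [0.4784, -0.1079, 0.3356]
eef_rot: [2.984, 0.246, 1.38]
contact_force: [0.1, 0.5, -0.2]
grip_width: 0.0846
gripper_force: 0.0
```

Request:
inch_along --deltas '[[[0,0,0,-0.037,-0.0218,-0.135],[0,0,0,-0.037,-0.0218,-0.135],[0,0,0,-0.037,-0.0218,-0.135],[0,0,0,-0.037,-0.0218,-0.135],[0,0,0,-0.037,-0.0218,-0.135],[0,0,0,-0.037,-0.0218,-0.135],[0,0,0,-0.037,-0.0218,-0.135],[0,0,0,-0.037,-0.0218,-0.135]]]'

```text
time_s: 3.3
tool_pos: [0.5051, -0.1066, 0.3349]
eef_rot: [3.134, 0.507, 2.426]
contact_force: [0.4, -0.4, 0.4]
grip_width: 0.085
gripper_force: 0.0
```

Run:
```python
from h import *
Rm=handR(-.68,.5);g=np.array([*CY,.197])
A=toolT();B=TT(Rm,g,.019-.09);step(A,B,3)
c=wristpose();cv2.imwrite("pics/w1.png",c["image"][:,:,::-1])
for P in ([*CY,.223],[*CY,.167]): print(proj(c,P))
```

```text
3 x 0.0151 -0.0054 0.0204 -0.0031 0.0024 -0.0102
[[255.34497116 167.81042605]]
[[257.5420575  128.52753083]]
```

View pics/w1.png

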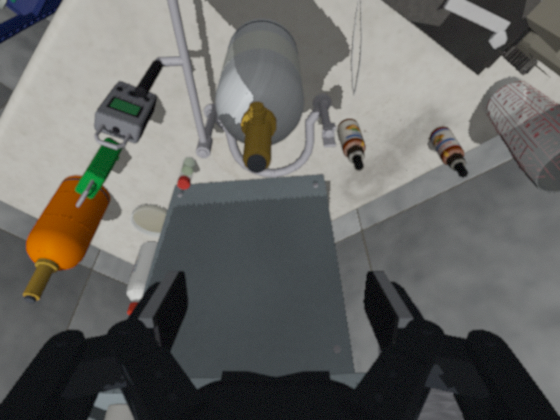

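The wrist view shows the valve cap at about (257,162) against a predicted (255,168), with the stub pointing straight back towards the hand. The tool drifted about 27 mm, so I'll check whether a joint limit is the cause.

Request:
inch_along --deltas '[[[0,0,0,0,0,0]]]'

```text
time_s: 3.45
tool_pos: [0.5042, -0.1081, 0.3348]
eef_rot: [3.132, 0.506, 2.414]
contact_force: [0.3, -0.3, -0.3]
grip_width: 0.085
gripper_force: 0.0
```

Run:
```python
from h import *
s=read_state();print(s["joint_positions"].round(3))
Rm=handR(-.7,.5);g=np.array([*CY,.197])
A=toolT();B=TT(Rm,g,.019-.09);step(A,B,3);print(B[:3,3],A[:3,3])
```

```text
[ 0.098 -0.301 -0.144  1.961  0.33   1.119  0.708]
3 x 0.0151 -0.0046 0.0204 -0.0010 0.0021 -0.0080
[ 0.48776537 -0.11167134  0.25930836] [ 0.50421564 -0.1080706   0.33483372]
```

Request:
inch_along --deltas '[[[0.0151,-0.0046,0.0204,-0.001,0.002,-0.008],[0.0151,-0.0046,0.0204,-0.001,0.002,-0.008],[0.0151,-0.0046,0.0204,-0.001,0.002,-0.008],[0,0,0,0,0,0]]]'

```text
time_s: 3.85
tool_pos: [0.4878, -0.1126, 0.2552]
eef_rot: [-3.135, 0.494, 2.442]
contact_force: [0.3, -0.2, 0.2]
grip_width: 0.0851
gripper_force: 0.0
```

Run:
```python
from h import *
s=read_state();print(s["joint_positions"].round(3))
Rm=handR(-.7,.5);g=np.array([*CY,.197])
A=toolT();B=TT(Rm,g,.019-.09);step(A,B,2);print(B[:3,3],A[:3,3]);step(A,TT(Rm,g),4)
c=wristpose();cv2.imwrite("pics/w2.png",c["image"][:,:,::-1])
for P in ([*CY,.223],[*CY,.167]): print(proj(c,P))
```

```text
[ 0.11  -0.3   -0.149  2.114  0.347  0.982  0.686]
2 x -0.0007 0.0003 -0.0020 -0.0033 -0.0032 0.0002
[ 0.48776537 -0.11167134  0.25930836] [ 0.48780097 -0.11260223  0.25520124]
4 x -0.0004 0.0003 0.0215 -0.0016 -0.0016 0.0001
[[276.00520703 258.54742326]]
[[276.29844176 198.20277938]]
```

View pics/w2.png

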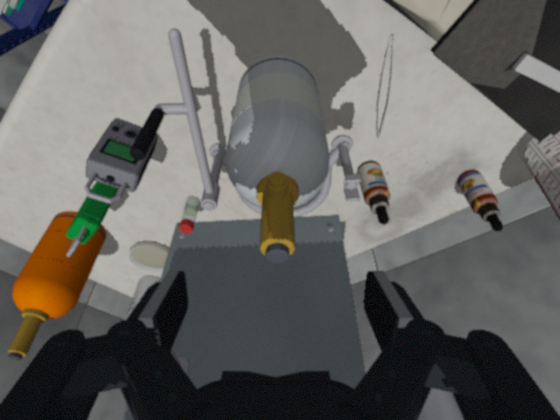

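The cap is at (277,255) against a predicted (276,258), so it is aligned between the fingers. I'll advance and grip.

Request:
inch_along --deltas '[[[-0.0004,0.0003,0.0215,-0.0016,-0.0016,0],[-0.0004,0.0003,0.0215,-0.0016,-0.0016,0],[-0.0004,0.0003,0.0215,-0.0016,-0.0016,0],[-0.0004,0.0003,0.0215,-0.0016,-0.0016,0],[0,0,0,0,0,0]]]'

```text
time_s: 4.4
tool_pos: [0.5243, -0.1393, 0.1836]
eef_rot: [3.139, 0.504, 2.442]
contact_force: [-0.9, -0.0, 0.7]
grip_width: 0.0847
gripper_force: 0.0
```

Run:
```python
from h import *
Rm=handR(-.7,.5);g=np.array([*CY,.197])
A=toolT();print(read_state()["joint_positions"].round(3), (A[:3,3]-.019*A[:3,2]-g).round(4)); step(A,TT(Rm,g),1)
```

```text
[ 0.142 -0.16  -0.126  2.157  0.415  0.784  0.642] [0.0035 0.0001 0.0033]
1 x 0.0039 -0.0024 0.0016 0.0029 0.0039 0.0005
```

Request:
inch_along --deltas '[[[0.0039,-0.0024,0.0016,0.003,0.004,0],[0,0,0,0,0,0]]]'

```text
time_s: 4.6
tool_pos: [0.5212, -0.1383, 0.1827]
eef_rot: [3.14, 0.503, 2.444]
contact_force: [-0.1, 0.8, -0.3]
grip_width: 0.0851
gripper_force: 0.0
```

Request:
inch_along --deltas '[[[0,0,0,0,0,0],[0,0,0,0,0,0],[0,0,0,0,0,0],[0,0,0,0,0,0],[0,0,0,0,0,0],[0,0,0,0,0,0],[0,0,0,0,0,0],[0,0,0,0,0,0]]]' --finger_gap 0.0 --squeeze 65

```text
time_s: 5.4
tool_pos: [0.5208, -0.1388, 0.1816]
eef_rot: [3.141, 0.502, 2.444]
contact_force: [-4.0, 0.5, 5.0]
grip_width: 0.0228
gripper_force: 63.6
```

Run:
```python
from h import *
A=toolT();g=A[:3,3]-.019*A[:3,2];print(g,read_state()["moment"])
np.save("grip.npy",A)
# cylinder frame: underside centre below g, yaw -.7
yaw=-.7
C=np.eye(4);C[:3,:3]=rz(yaw);C[:3,3]=[g[0],g[1],0]
def about(C,foot,axis,ang):
    # rotation of world about point foot
    M=np.eye(4);M[:3,:3]=R.from_rotvec(np.array(axis)*ang).as_matrix();M[:3,3]=foot-M[:3,:3]@foot;return M
for n,sg in (("L",1),("R",-1)):
    f=(C@[0,sg*.045,0,1])[:3]
    # tilt to +y (left): rotate about +x by -a
    t=about(C,f,C[:3,0],-sg*.12); step(A,t@A,3)
    y=about(C,f,[0,0,1],sg*.12); B=t@A; step(B,y@B,1)
    step(B,A,3)
    y2=about(C,f,[0,0,1],sg*.13); step(B,y2@B,1)
```

```text
[ 0.51378365 -0.13293849  0.19822526] [-0.06409034  0.7932592  -0.24718375]
3 x -0.0008 0.0073 -0.0014 0.0351 0.0001 -0.0193
1 x -0.0024 0.0012 0.0012 -0.0573 -0.0143 -0.1045
3 x 0.0010 -0.0072 0.0017 -0.0351 -0.0001 0.0193
1 x -0.0026 0.0014 0.0012 -0.0621 -0.0155 -0.1132
3 x -0.0008 -0.0073 -0.0015 -0.0351 -0.0001 0.0193
1 x -0.0024 -0.0013 0.0012 0.0574 -0.0144 0.1044
3 x 0.0009 0.0072 0.0017 0.0351 0.0001 -0.0193
1 x -0.0026 -0.0014 0.0012 0.0622 -0.0156 0.1131
```

Add to h.py:
```python
A0=None
def report():
    A0=np.load("grip.npy");A=toolT()
    g0=A0[:3,3]-.019*A0[:3,2];C0=np.eye(4);C0[:3,:3]=rz(-.7);C0[:3,3]=[g0[0],g0[1],0]
    C=A@np.linalg.inv(A0)@C0
    s=frame(ST);Y=rz(ST[2])
    l=lambda q:(Y.T@((C@[*q,1])[:3]-[ST[0],ST[1],0])*1000).round(1)
    e=(Y.T@C[:3,:3]); yaw=np.arctan2(e[1,0],e[0,0])
    print("centre",l((0,0,0)),"footL",l((0,.045,0)),"footR",l((0,-.045,0)),"yaw",yaw.round(3),"tilt y,x",e[1,2].round(3),e[0,2].round(3))
    print("F",read_state()["contact_force"].round(1),"M",read_state()["moment"].round(2))
    return C
```

```text
(no output)
```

Request:
inch_along --deltas '[[[-0.0008,0.0073,-0.0014,0.0351,0,-0.0193],[-0.0008,0.0073,-0.0014,0.0351,0,-0.0193],[-0.0008,0.0073,-0.0014,0.0351,0,-0.0193],[0,0,0,0,0,0]]]'

```text
time_s: 5.8
tool_pos: [0.5358, -0.1211, 0.1853]
eef_rot: [-3.003, 0.498, 2.514]
contact_force: [-1.1, -2.8, 4.2]
grip_width: 0.0226
gripper_force: 64.2
```

```bash
python3 -c "
from h import *
report()"
```

```text
centre [-134.8    2.7    5. ] footL [-131.5   47.3   -0.4] footR [-138.2  -41.8   10.5] yaw -0.075 tilt y,x 0.121 0.009
F [-1.1 -2.8  4.2] M [-0.33  0.41 -0.26]
```

Request:
inch_along --deltas '[[[-0.0025,0.0013,0.0013,-0.0606,-0.0151,-0.1104],[-0.0025,0.0013,0.0013,-0.0606,-0.0151,-0.1104],[-0.0025,0.0013,0.0013,-0.0606,-0.0151,-0.1104],[0,0,0,0,0,0]]]'

```text
time_s: 6.2
tool_pos: [0.5439, -0.1239, 0.185]
eef_rot: [-3.011, 0.5, 2.885]
contact_force: [-0.3, 1.9, -0.0]
grip_width: 0.0225
gripper_force: 64.7
```

```bash
python3 -c "
from h import *
report()"
```

```text
centre [-118.2    3.9    4.6] footL [-131.4   46.6   -0.6] footR [-105.   -38.8    9.8] yaw 0.3 tilt y,x 0.109 -0.036
F [-0.3  1.9 -0. ] M [1.14 0.22 0.1 ]
```

Request:
inch_along --deltas '[[[0.001,-0.0072,0.0017,-0.0351,0,0.0193],[0.001,-0.0072,0.0017,-0.0351,0,0.0193],[0.001,-0.0072,0.0017,-0.0351,0,0.0193],[0,0,0,0,0,0]]]'

```text
time_s: 6.6
tool_pos: [0.5378, -0.1441, 0.1817]
eef_rot: [3.136, 0.504, 2.817]
contact_force: [1.0, 4.5, 2.7]
grip_width: 0.0228
gripper_force: 64.8
```

```bash
python3 -c "
from h import *
report()"
```

```text
centre [-1.178e+02  4.700e+00  1.000e-01] footL [-131.    47.7    0.3] footR [-1.046e+02 -3.830e+01 -1.000e-01] yaw 0.298 tilt y,x -0.005 0.0
F [1.  4.5 2.7] M [0.84 0.23 0.33]
```

Request:
inch_along --deltas '[[[-0.0008,-0.0073,-0.0015,-0.0351,0,0.0193],[-0.0008,-0.0073,-0.0015,-0.0351,0,0.0193],[-0.0008,-0.0073,-0.0015,-0.0351,0,0.0193],[-0.0028,-0.0015,0.0013,0.067,-0.0168,0.1218],[-0.0028,-0.0015,0.0013,0.067,-0.0168,0.1218],[-0.0028,-0.0015,0.0013,0.067,-0.0168,0.1218],[-0.0028,-0.0015,0.0013,0.067,-0.0168,0.1218],[-0.0028,-0.0015,0.0013,0.067,-0.0168,0.1218],[0,0,0,0,0,0]]]'

```text
time_s: 7.5
tool_pos: [0.5382, -0.1763, 0.1847]
eef_rot: [3.013, 0.495, 2.177]
contact_force: [-1.2, -2.4, 6.1]
grip_width: 0.0227
gripper_force: 66.2
```

```bash
python3 -c "
from h import *
report()"
```

```text
centre [-93.7   2.9   4.3] footL [-81.2  45.8   9.4] footR [-106.3  -40.    -0.7] yaw -0.284 tilt y,x -0.109 -0.028
F [-1.2 -2.4  6.1] M [-1.12  0.7  -0.21]
```

Request:
inch_along --deltas '[[[0.0009,0.0072,0.0017,0.0351,0,-0.0193],[0.0009,0.0072,0.0017,0.0351,0,-0.0193],[0.0009,0.0072,0.0017,0.0351,0,-0.0193],[0,0,0,0,0,0]]]'

```text
time_s: 7.9
tool_pos: [0.5555, -0.1641, 0.1819]
eef_rot: [-3.133, 0.499, 2.243]
contact_force: [-5.5, -2.9, 11.4]
grip_width: 0.0227
gripper_force: 65.9
```

```bash
python3 -c "
from h import *
report()"
```

```text
centre [-92.8   1.8   0.3] footL [-80.2  45.   -0. ] footR [-105.4  -41.4    0.7] yaw -0.283 tilt y,x 0.007 0.005
F [-5.5 -2.9 11.4] M [-1.19  0.69 -0.53]
```

Request:
inch_along --deltas '[[[-0.0008,0.0073,-0.0014,0.0351,0,-0.0193],[-0.0008,0.0073,-0.0014,0.0351,0,-0.0193],[-0.0008,0.0073,-0.0014,0.0351,0,-0.0193],[-0.002,0.001,0.001,-0.0478,-0.0119,-0.0871],[-0.002,0.001,0.001,-0.0478,-0.0119,-0.0871],[-0.002,0.001,0.001,-0.0478,-0.0119,-0.0871],[-0.002,0.001,0.001,-0.0478,-0.0119,-0.0871],[-0.002,0.001,0.001,-0.0478,-0.0119,-0.0871],[-0.002,0.001,0.001,-0.0478,-0.0119,-0.0871],[0,0,0,0,0,0]]]'

```text
time_s: 8.9
tool_pos: [0.5866, -0.154, 0.185]
eef_rot: [-3.008, 0.494, 2.901]
contact_force: [-1.2, -0.3, 6.5]
grip_width: 0.0227
gripper_force: 65.5
```

```bash
python3 -c "
from h import *
report()"
```

```text
centre [-66.4   3.5   4.8] footL [-80.2  46.   -0.5] footR [-52.6 -39.   10.1] yaw 0.314 tilt y,x 0.113 -0.033
F [-1.2 -0.3  6.5] M [0.51 0.04 0.02]
```

Request:
inch_along --deltas '[[[0.001,-0.0072,0.0017,-0.0351,0,0.0193],[0.001,-0.0072,0.0017,-0.0351,0,0.0193],[0.001,-0.0072,0.0017,-0.0351,0,0.0193],[0,0,0,0,0,0]]]'

```text
time_s: 9.3
tool_pos: [0.5804, -0.1744, 0.1816]
eef_rot: [3.137, 0.498, 2.832]
contact_force: [-3.8, 4.2, 11.1]
grip_width: 0.0227
gripper_force: 66.0
```

```bash
python3 - <<'E'
from h import *
C=report()
c=read_camera("scene");cv2.imwrite("pics/s2.png",cv2.resize(c["image"][170:290,240:400,::-1],None,fx=5,fy=5,interpolation=cv2.INTER_CUBIC))
for q in((0,0,0),(-.028,0,.176),(0,0,.223)):print((proj(c,(C@[*q,1])[:3])-[240,170])*5)
E
```

```text
centre [-66.4   4.3   0.1] footL [-80.2  47.1   0.3] footR [-52.5 -38.5  -0.1] yaw 0.312 tilt y,x -0.002 0.005
F [-3.8  4.2 11.1] M [0.53 0.26 0.3 ]
[[261.74999946 433.84907904]]
[[278.44231672 261.24083565]]
[[265.81589664 171.34038557]]
```

View pics/s2.png

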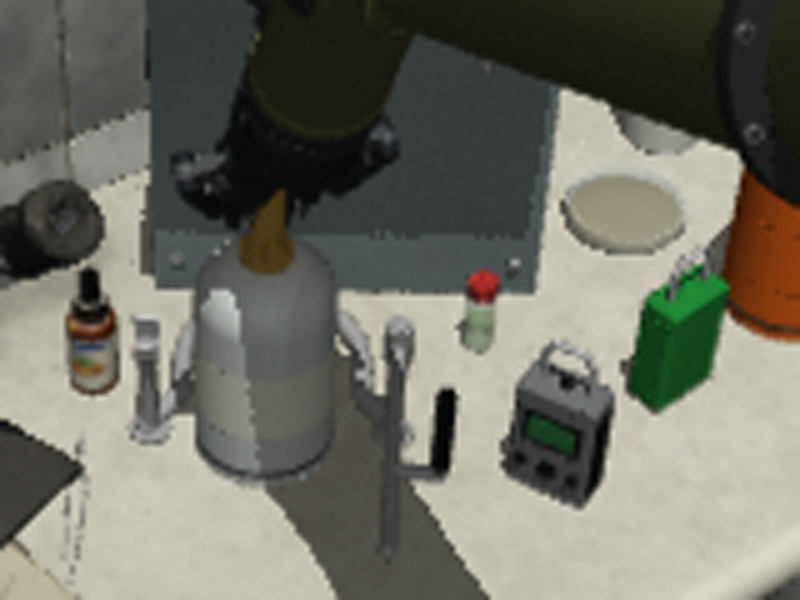

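The picture shows the cylinder at the mouth, bottom centre near (262,435) as predicted, with the gate undisturbed. Continuing.

Request:
inch_along --deltas '[[[-0.0008,-0.0073,-0.0015,-0.0351,0,0.0193],[-0.0008,-0.0073,-0.0015,-0.0351,0,0.0193],[-0.0008,-0.0073,-0.0015,-0.0351,0,0.0193],[-0.002,-0.0011,0.001,0.0478,-0.012,0.087],[-0.002,-0.0011,0.001,0.0478,-0.012,0.087],[-0.002,-0.0011,0.001,0.0478,-0.012,0.087],[-0.002,-0.0011,0.001,0.0478,-0.012,0.087],[-0.002,-0.0011,0.001,0.0478,-0.012,0.087],[-0.002,-0.0011,0.001,0.0478,-0.012,0.087],[-0.002,-0.0011,0.001,0.0478,-0.012,0.087],[0,0,0,0,0,0]]]'

```text
time_s: 10.45
tool_pos: [0.583, -0.2086, 0.1848]
eef_rot: [3.01, 0.496, 2.077]
contact_force: [-0.1, 0.5, 8.7]
grip_width: 0.0228
gripper_force: 66.1
```

```bash
python3 -c "
from h import *
report()"
```

```text
centre [-36.    3.4   4.5] footL [-19.3  44.8   9.6] footR [-52.7 -38.1  -0.7] yaw -0.383 tilt y,x -0.108 -0.04
F [-0.1  0.5  8.7] M [-0.53  0.46 -0.03]
```

Request:
inch_along --deltas '[[[0.0009,0.0072,0.0017,0.0351,0,-0.0193],[0.0009,0.0072,0.0017,0.0351,0,-0.0193],[0.0009,0.0072,0.0017,0.0351,0,-0.0193],[0,0,0,0,0,0]]]'

```text
time_s: 10.85
tool_pos: [0.6013, -0.1979, 0.1818]
eef_rot: [-3.134, 0.5, 2.143]
contact_force: [-6.5, -0.3, 14.4]
grip_width: 0.0224
gripper_force: 66.4
```

```bash
python3 -c "
from h import *
report()"
```

```text
centre [-35.4   2.1   0.2] footL [-18.6  43.9  -0.1] footR [-52.2 -39.6   0.6] yaw -0.383 tilt y,x 0.006 0.004
F [-6.5 -0.3 14.4] M [-0.59  0.68 -0.43]
```

Request:
inch_along --deltas '[[[-0.0008,0.0073,-0.0014,0.0351,0,-0.0193],[-0.0008,0.0073,-0.0014,0.0351,0,-0.0193],[-0.0008,0.0073,-0.0014,0.0351,0,-0.0193],[-0.002,0.001,0.001,-0.0478,-0.0119,-0.0871],[-0.002,0.001,0.001,-0.0478,-0.0119,-0.0871],[-0.002,0.001,0.001,-0.0478,-0.0119,-0.0871],[-0.002,0.001,0.001,-0.0478,-0.0119,-0.0871],[-0.002,0.001,0.001,-0.0478,-0.0119,-0.0871],[-0.002,0.001,0.001,-0.0478,-0.0119,-0.0871],[0,0,0,0,0,0]]]'

```text
time_s: 11.85
tool_pos: [0.6331, -0.192, 0.185]
eef_rot: [-3.007, 0.495, 2.802]
contact_force: [-1.7, 1.3, 9.9]
grip_width: 0.0225
gripper_force: 65.8
```

```bash
python3 -c "
from h import *
report()"
```

```text
centre [-8.7  0.1  4.7] footL [-18.2  43.8  -0.6] footR [  0.9 -43.5  10. ] yaw 0.215 tilt y,x 0.116 -0.022
F [-1.7  1.3  9.9] M [ 0.66 -0.1   0.05]
```

Request:
inch_along --deltas '[[[0.001,-0.0072,0.0017,-0.0351,0,0.0193],[0.001,-0.0072,0.0017,-0.0351,0,0.0193],[0.001,-0.0072,0.0017,-0.0351,0,0.0193],[0,0,0,0,0,0]]]'

```text
time_s: 12.25
tool_pos: [0.6249, -0.2114, 0.1817]
eef_rot: [3.137, 0.5, 2.733]
contact_force: [-5.4, 5.5, 12.5]
grip_width: 0.0226
gripper_force: 66.3
```

```bash
python3 -c "
from h import *
report()"
```

```text
centre [-8.5  1.1  0.2] footL [-18.1  45.1   0.3] footR [  1.  -42.9   0. ] yaw 0.213 tilt y,x -0.003 0.003
F [-5.4  5.5 12.5] M [0.67 0.25 0.34]
```

Request:
inch_along --deltas '[[[-0.0008,-0.0073,-0.0015,-0.0351,0,0.0193],[-0.0008,-0.0073,-0.0015,-0.0351,0,0.0193],[-0.0008,-0.0073,-0.0015,-0.0351,0,0.0193],[-0.002,-0.0011,0.001,0.0478,-0.012,0.087],[-0.002,-0.0011,0.001,0.0478,-0.012,0.087],[0,0,0,0,0,0],[0.0009,0.0072,0.0017,0.0351,0,-0.0193],[0.0009,0.0072,0.0017,0.0351,0,-0.0193],[0.0009,0.0072,0.0017,0.0351,0,-0.0193],[0,0,0,0,0,0],[0,0,0,0,0,0]]]'

```text
time_s: 13.35
tool_pos: [0.6316, -0.2177, 0.1817]
eef_rot: [-3.139, 0.499, 2.54]
contact_force: [-5.4, 1.2, 12.2]
grip_width: 0.0226
gripper_force: 66.2
```

```bash
python3 -c "
from h import *
report()"
```

```text
centre [0.4 0.8 0.1] footL [-0.4 45.8  0. ] footR [  1.1 -44.2   0.2] yaw 0.016 tilt y,x 0.003 0.003
F [-5.4  1.2 12.2] M [-0.21  0.35 -0.14]
```

Request:
inch_along --deltas '[[[0,0,0,0,0,0],[0,0,0,0,0,0],[0,0,0,0,0,0],[0,0,0,0,0,0],[0,0,0,0,0,0],[0,0,-0.03,0,0,0],[0,0,-0.04,0,0,0],[0,0,-0.04,0,0,0],[0,0,0,0,0,0]]]' --finger_gap 0.085 --squeeze 20

```text
time_s: 14.25
tool_pos: [0.589, -0.1865, 0.2822]
eef_rot: [3.141, 0.504, 2.539]
contact_force: [0.4, 0.0, 0.2]
grip_width: 0.0846
gripper_force: 0.0
```

Add to h.py:
```python
def pinT(th,lean,yaw=-.6226,z=.14,off=.019):
    return TT(handR(yaw,lean),frame(ST)(gate(th,.11,.028,z)),off)
```

Run:
```python
from h import *
A=toolT();s=read_state();print(s["joint_positions"].round(3))
B=pinT(1.514,.2,off=.019-.08)
print(A[:3,3],B[:3,3]);print("move tool",A[:3,:3].T@(B[:3,3]-A[:3,3]),"rot",R.from_matrix(A[:3,:3].T@B[:3,:3]).as_rotvec());step(A,B,7)
c=read_camera("scene");cv2.imwrite("pics/s3.png",cv2.resize(c["image"][170:290,240:400,::-1],None,fx=5,fy=5,interpolation=cv2.INTER_CUBIC))
c=wristpose();cv2.imwrite("pics/w3.png",c["image"][:,:,::-1])
for q in((0,0,.223),(-.028,0,.176),gate(1.514,.11,.028,.153),gate(1.514,.172,0,.085)):print(proj(c,frame(ST)(q)))
```

```text
[ 0.39  -0.092 -0.236  1.893  0.245  0.894  1.007]
[ 0.58900496 -0.18645791  0.28220645] [ 0.41256872 -0.18743393  0.19978406]
move tool [ 0.16662421 -0.10077547  0.00219772] rot [0.00794043 0.30360633 0.01920296]
7 x 0.0235 -0.0146 0.0035 0.0011 0.0434 0.0027
[[272.15515455 238.18542495]]
[[273.03986    166.88902487]]
[[ 82.20656381 -77.35234432]]
[[ 158.72881213 -202.41939046]]
```

View pics/w3.png

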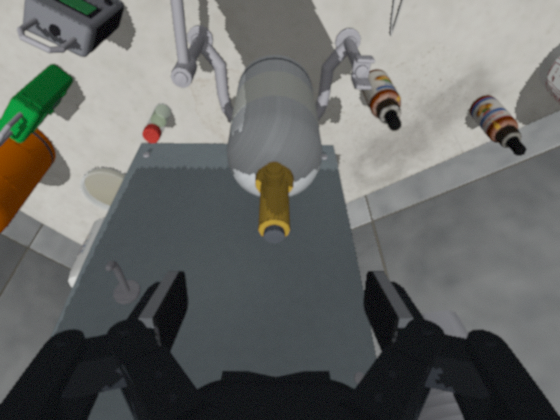

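The cylinder stands upright in the bay (cap at (273,237), predicted (272,238)), and the hook is visible near (125,290). Moving to the gate pin.

Request:
inch_along --deltas '[[[0.0235,-0.0146,0.0035,0.001,0.0434,0.0027],[0.0235,-0.0146,0.0035,0.001,0.0434,0.0027],[0.0235,-0.0146,0.0035,0.001,0.0434,0.0027],[0.0235,-0.0146,0.0035,0.001,0.0434,0.0027],[0.0235,-0.0146,0.0035,0.001,0.0434,0.0027],[0.0235,-0.0146,0.0035,0.001,0.0434,0.0027],[0.0235,-0.0146,0.0035,0.001,0.0434,0.0027],[0,0,0,0,0,0]]]' --finger_gap 0.06

```text
time_s: 15.15
tool_pos: [0.4064, -0.1889, 0.1911]
eef_rot: [-3.137, 0.183, 2.515]
contact_force: [0.9, -0.1, -0.9]
grip_width: 0.0603
gripper_force: 0.0
```

Run:
```python
from h import *
A=toolT();s=read_state();print(s["joint_positions"].round(3))
step(A,pinT(1.514,.2,off=.019-.06),1);step(A,pinT(1.514,.2),3)
c=wristpose();cv2.imwrite("pics/w4.png",c["image"][:,:,::-1])
for q in(gate(1.514,.11,.028,.153),gate(1.514,.172,0,.085)):print(proj(c,frame(ST)(q)))
```

```text
[ 0.446 -0.22  -0.102  2.11   0.037  1.076  1.274]
1 x -0.0060 0.0048 0.0122 -0.0055 -0.0168 -0.0036
3 x -0.0022 0.0017 0.0241 -0.0018 -0.0056 -0.0012
[[282.37929192 253.52523927]]
[[324.16905302 131.145983  ]]
```

View pics/w4.png

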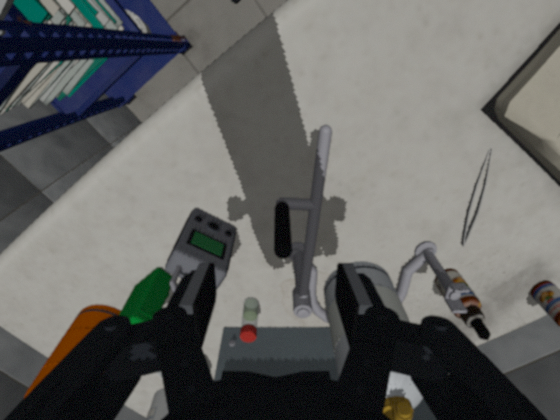

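The pin top is at (283,250), matching the prediction of (282,253). I'll descend and grip it.

Request:
inch_along --deltas '[[[-0.0022,0.0017,0.0241,-0.0018,-0.0056,-0.0012],[-0.0022,0.0017,0.0241,-0.0018,-0.0056,-0.0012],[-0.0022,0.0017,0.0241,-0.0018,-0.0056,-0.0012],[0,0,0,0,0,0]]]'

```text
time_s: 15.6
tool_pos: [0.4281, -0.195, 0.121]
eef_rot: [3.141, 0.201, 2.523]
contact_force: [-0.7, 0.6, 0.3]
grip_width: 0.0599
gripper_force: 0.0
```

Request:
inch_along --deltas '[[[0,0,0,0,0,0],[0,0,0,0,0,0],[0,0,0,0,0,0],[0,0,0,0,0,0],[0,0,0,0,0,0],[0,0,0,0,0,0]]]' --finger_gap 0 --squeeze 20

```text
time_s: 16.2
tool_pos: [0.4301, -0.1964, 0.1258]
eef_rot: [3.14, 0.209, 2.522]
contact_force: [-1.3, 0.9, 6.3]
grip_width: 0.0113
gripper_force: 21.7
```

Run:
```python
from h import *
A=toolT();g=A[:3,3]-.019*A[:3,2]
q=rz(ST[2]).T@(g-[ST[0],ST[1],0]);d=q[:2]-[-.062,-.08]
th=np.arctan2(d[1],d[0])-np.arctan2(.11,-.028);th%=2*np.pi
print(q,np.hypot(*d),"th",th, "F",read_state()["contact_force"])
# world translations relative to measured start, 10 chord rows in tool axes
Rm=A[:3,:3];N=8;p=A[:3,3]
ths=np.linspace(th,-.02,N+1)
P=[frame(ST)(gate(t,.11,.028,.14)) for t in ths]
for a,b in zip(P,P[1:]): print((Rm.T@(b-a)).round(4))
```

```text
[-0.16996193 -0.09882498  0.144395  ] 0.10959086913850849 th 1.4941754644526029 F [-1.33114463  0.9015264   6.26031243]
[ 0.0016  0.0214 -0.0003]
[-0.0024  0.0213  0.0005]
[-0.0063  0.0205  0.0014]
[-0.0099  0.0189  0.0021]
[-0.0132  0.0166  0.0028]
[-0.0161  0.0138  0.0034]
[-0.0183  0.0105  0.0039]
[-0.0199  0.0068  0.0042]
```

Request:
inch_along --deltas '[[[0.0016,0.0214,-0.0003,0,0,0],[-0.0024,0.0213,0.0005,0,0,0],[-0.0063,0.0205,0.0014,0,0,0],[-0.0099,0.0189,0.0021,0,0,0],[-0.0132,0.0166,0.0028,0,0,0],[-0.0161,0.0138,0.0034,0,0,0],[-0.0183,0.0105,0.0039,0,0,0],[-0.0199,0.0068,0.0042,0,0,0],[0,0,0,0,0,0]]]'

```text
time_s: 17.1
tool_pos: [0.5744, -0.1429, 0.1241]
eef_rot: [-3.139, 0.204, 2.521]
contact_force: [-3.8, -2.9, 3.2]
grip_width: 0.0113
gripper_force: 22.5
```

Run:
```python
from h import *
A=toolT();g=A[:3,3]-.019*A[:3,2]
q=rz(ST[2]).T@(g-[ST[0],ST[1],0]);d=q[:2]-[-.062,-.08]
th=np.arctan2(d[1],d[0])-np.arctan2(.11,-.028)
print(q,np.hypot(*d),"th",th)
c=read_camera("top");cv2.imwrite("pics/t5.png",cv2.resize(c["image"][170:290,240:400,::-1],None,fx=5,fy=5,interpolation=cv2.INTER_CUBIC))
```

```text
[-0.08387706  0.02887916  0.14273306] 0.11105529147272754 th -0.05096281315060569
```

View pics/t5.png

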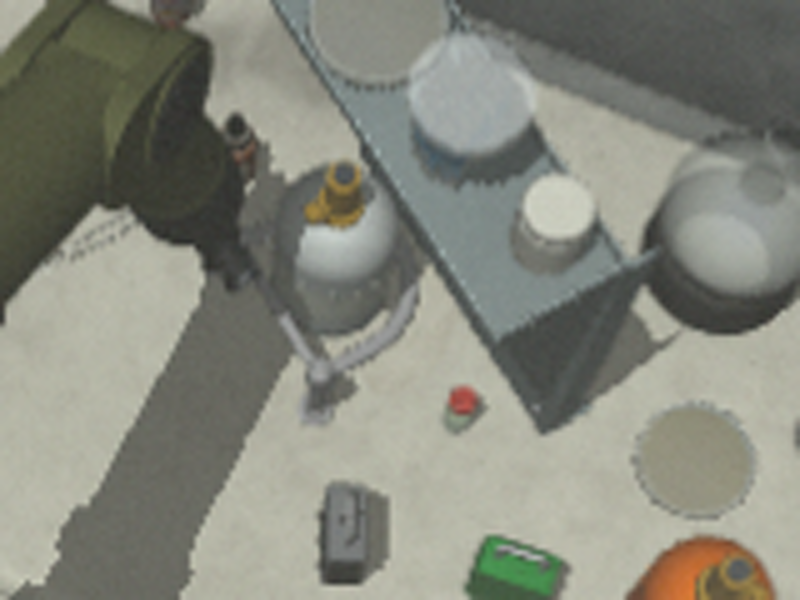

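That was the last of my ten pictures: the gate lies across the mouth from the hinge at (318,372), with the cylinder behind it. Next I press lightly to confirm it is on its stop.

Request:
inch_along --deltas '[[[-0.004,0,0.0008,0,0,0],[-0.004,0,0.0008,0,0,0],[0,0,0,0,0,0]]]' --squeeze 35

```text
time_s: 17.45
tool_pos: [0.5756, -0.1437, 0.1234]
eef_rot: [-3.137, 0.194, 2.522]
contact_force: [-20.7, 6.6, 17.0]
grip_width: 0.0109
gripper_force: 35.2
```

Run:
```python
from h import *
A=toolT();g=A[:3,3]-.019*A[:3,2]
print(rz(ST[2]).T@(g-[ST[0],ST[1],0]),rz(ST[2]).T@read_state()["contact_force"])
```

```text
[-0.08224186  0.028915    0.14207382] [-20.6718615   -6.7075544   17.02790199]
```

The gate is on its hard stop (about 20 N at 1.6 mm). I'll release it, back off, and check the monitor fit numerically.

Request:
inch_along --deltas '[[[0,0,0,0,0,0],[0,0,0,0,0,0],[0,0,0,0,0,0],[0,0,-0.03,0,0,0],[0,0,-0.04,0,0,0],[0,0,-0.04,0,0,0]]]' --finger_gap 0.05 --squeeze 20

```text
time_s: 18.05
tool_pos: [0.5629, -0.1322, 0.2328]
eef_rot: [3.14, 0.205, 2.522]
contact_force: [0.4, 0.2, 0.1]
grip_width: 0.0499
gripper_force: 0.0
```

Add to h.py:
```python
def monR(p,lean,g=.072,off=.019,z=0): return TT(handR(p[2],lean),[p[0],p[1],g+z],off)
```

Run:
```python
from h import *
S=read_camera("scene");T=read_camera("top");M=np.array([.4368,-.3065,-1.2065])
box=[(x,y,z) for z in(0,.088) for x in(-.015,.015) for y in(-.028,.028)]+[(0,-.013,.12),(0,.013,.12)]
def cr(c,o,p,k=5): return [(((proj(c,frame(p)(q))[0]+.5-o)*k)-.5).round(0).tolist() for q in box]
for q,a,b in zip(box,cr(S,[240,195],M),cr(T,[240,170],M)): print(q,a,b)
A=toolT();print(read_state()["joint_positions"].round(3),A[:3,3])
B=monR(M,.7,off=.019-.09);print(B[:3,3])
Y=A.copy();Y[:3,3]=B[:3,3]; print("trans",A[:3,:3].T@(B[:3,3]-A[:3,3]),"rot",R.from_matrix(A[:3,:3].T@B[:3,:3]).as_rotvec())
# pixel dump for gate check: project gate pin top/ bar end in top
for th in(0,.05):print(proj(S,frame(ST)(gate(th,.11,.028,.153))))
im=S["image"].astype(int);u,v=proj(S,frame(ST)(gate(0,.11,.028,.14)))[0].round().astype(int)
print(im[v-2:v+3,u-7:u+8].sum(2)//3)
```

```text
(-0.015, -0.028, 0) [582.0, 385.0] [322.0, 583.0]
(-0.015, 0.028, 0) [505.0, 347.0] [326.0, 509.0]
(0.015, -0.028, 0) [604.0, 356.0] [363.0, 586.0]
(0.015, 0.028, 0) [528.0, 319.0] [366.0, 512.0]
(-0.015, -0.028, 0.088) [597.0, 288.0] [328.0, 556.0]
(-0.015, 0.028, 0.088) [517.0, 251.0] [332.0, 479.0]
(0.015, -0.028, 0.088) [620.0, 259.0] [371.0, 559.0]
(0.015, 0.028, 0.088) [540.0, 223.0] [374.0, 481.0]
(0, -0.013, 0.12) [593.0, 226.0] [353.0, 526.0]
(0, 0.013, 0.12) [555.0, 209.0] [355.0, 489.0]
[ 0.348  0.034 -0.23   1.787  0.116  1.13   1.032] [ 0.56667248 -0.13208949  0.23921669]
[ 0.4205034  -0.26376221  0.1263038 ]
trans [ 0.06584469 -0.19275088  0.09981984] rot [ 0.26861479 -0.4706124   0.52970303]
[[284.08802075 227.26567076]]
[[284.53265596 228.50647284]]
[[192 191 190 131  81  61  15   8   8  41  87  91  92  93  93]
 [191 189 188 126  80  61  15   8   9  22  88  91  92  94  93]
 [187 188 181  82  75  60  13   8   8  23  92  93  93  94  94]
 [184 184  90  69  75  59  14  10  10  23  92  97  99  98  98]
 [ 80  80  66  64  75  60  14   9   9  25  92  96  99 100 100]]
```

Request:
inch_along --deltas '[[[0.0081,-0.0385,-0.0017,0,0,0],[0.0081,-0.0385,-0.0017,0,0,0],[0.0081,-0.0385,-0.0017,0,0,0],[0.0081,-0.0385,-0.0017,0,0,0],[0.0081,-0.0385,-0.0017,0,0,0],[0,0,0,0.0448,-0.0784,0.0883],[0,0,0,0.0448,-0.0784,0.0883],[0,0,0,0.0448,-0.0784,0.0883],[0,0,0,0.0448,-0.0784,0.0883],[0,0,0,0.0448,-0.0784,0.0883],[0,0,0,0.0448,-0.0784,0.0883],[0,0,0,0,0,0]]]' --finger_gap 0.085 --squeeze 20

```text
time_s: 19.35
tool_pos: [0.4195, -0.2635, 0.2286]
eef_rot: [-3.11, 0.663, 1.988]
contact_force: [0.1, 0.1, -0.3]
grip_width: 0.0846
gripper_force: 0.0
```

Create m.py:
```python
from h import *
M=np.array([.4368,-.3065,-1.2065])
A=toolT();print(read_state()["joint_positions"].round(3),A[:3,3])
step(A,monR(M,.7,off=.019-.09),3);step(A,monR(M,.7),1)
```

```bash
python3 m.py
```

```text
[ 0.434 -0.29  -0.293  2.223  0.616  0.944  0.24 ] [ 0.41952164 -0.26348902  0.22855327]
3 x 0.0211 0.0008 0.0267 0.0006 -0.0122 0.0140
1 x 0.0591 0.0031 0.1709 0.0017 -0.0367 0.0419
```

Request:
inch_along --deltas '[[[0.0211,0.0008,0.0267,0.0006,-0.0122,0.014],[0.0211,0.0008,0.0267,0.0006,-0.0122,0.014],[0.0211,0.0008,0.0267,0.0006,-0.0122,0.014],[0,0,0,0,0,0]]]'

```text
time_s: 19.75
tool_pos: [0.4166, -0.2662, 0.1232]
eef_rot: [-3.133, 0.693, 1.936]
contact_force: [-1.2, -0.3, -0.1]
grip_width: 0.085
gripper_force: 0.0
```

```bash
python3 m.py
```

```text
[ 0.477 -0.138 -0.384  2.357  0.86   0.785 -0.139] [ 0.41656014 -0.26622661  0.12321868]
3 x -0.0004 0.0015 -0.0010 -0.0026 -0.0022 0.0002
1 x -0.0019 0.0052 0.0870 -0.0078 -0.0067 0.0007
```

Request:
inch_along --deltas '[[[-0.0005,0.0013,0.0218,-0.002,-0.0017,0],[-0.0005,0.0013,0.0218,-0.002,-0.0017,0],[-0.0005,0.0013,0.0218,-0.002,-0.0017,0],[-0.0005,0.0013,0.0218,-0.002,-0.0017,0],[0,0,0,0,0,0]]]'

```text
time_s: 20.25
tool_pos: [0.4453, -0.321, 0.063]
eef_rot: [3.134, 0.706, 1.928]
contact_force: [0.5, -0.2, -0.4]
grip_width: 0.085
gripper_force: 0.0
```

```bash
python3 m.py
```

```text
[ 0.537  0.076 -0.333  2.33   1.164  0.662 -0.364] [ 0.44531571 -0.3209727   0.06302911]
3 x 0.0022 -0.0009 -0.0295 0.0009 0.0022 -0.0018
1 x 0.0069 -0.0028 0.0014 0.0028 0.0065 -0.0054
```

Request:
inch_along --deltas '[[[0,0,0,0,0,0],[0,0,0,0,0,0],[0,0,0,0,0,0],[0,0,0,0,0,0],[0,0,0,0,0,0],[0,0,0,0,0,0]]]' --finger_gap 0.03 --squeeze 30

```text
time_s: 20.85
tool_pos: [0.4465, -0.3191, 0.065]
eef_rot: [3.13, 0.71, 1.927]
contact_force: [-2.4, 0.4, 7.4]
grip_width: 0.0563
gripper_force: 31.3
```

```bash
python3 m.py
```

```text
[ 0.536  0.072 -0.338  2.332  1.166  0.663 -0.369] [ 0.44653249 -0.31910317  0.06500969]
3 x 0.0022 -0.0014 -0.0287 0.0023 0.0035 -0.0019
1 x 0.0072 -0.0047 0.0037 0.0070 0.0105 -0.0058
```

Create k.py:
```python
from h import *
import os
M=np.array([.4368,-.3065,-1.2065])
if not os.path.exists("mg.npy"):
    A=toolT();yaw=np.arctan2(A[1,1],A[0,1])-np.pi/2
    P=np.eye(4);P[:3,:3]=rz(yaw);d=(A[:3,3]-[*M[:2],0])@rz(yaw)[:,1];P[:3,3]=[*M[:2],0]+d*rz(yaw)[:,1]
    np.save("mg.npy",np.linalg.inv(A)@P)
G=np.load("mg.npy")
def now():
    P=toolT()@G;e=rz(ST[2]).T@(P@[0,0,.1155,1])[:3]-rz(ST[2]).T@np.array([ST[0],ST[1],0])
    print("bail rel hook mm",((e-[.041,-.13,.228])*1000).round(1),"yaw",(R.from_matrix(P[:3,:3]).as_euler("xyz")-[0,0,ST[2]]).round(3),"F",(rz(ST[2]).T@read_state()["contact_force"]).round(1))
def to(n,x,y,z):
    P=np.eye(4);P[:3,:3]=rz(ST[2]);P[:3,3]=frame(ST)([.041+x,-.13+y,.228-.1155+z])
    B=P@np.linalg.inv(G);A=toolT();step(A,B,n);print("trans only",(A[:3,:3].T@(B[:3,3]-A[:3,3])).round(4),"rot",R.from_matrix(A[:3,:3].T@B[:3,:3]).as_rotvec().round(4))
```

Run:
```python
from k import *
now();to(10,-.07,0,.013)
c=read_camera("wrist");T=np.eye(4);T[:3,:3]=R.from_euler("xyz",[3.141,.504,2.539]).as_matrix();T[:3,3]=[.5890,-.1865,.2822]
for q in((.029,-.13,.234),(.041,-.13,.228),(.076,-.13,.23)): print(proj(c,frame(ST)(q),T@c["T_tool_cam"]))
A=toolT();print("up in tool",A[:3,:3].T@[0,0,1])
```

```text
bail rel hook mm [-134.9  -50.5 -112.5] yaw [ 0.     0.    -0.584] F [-2.2 -1.1  7.4]
10 x -0.0116 0.0079 -0.0065 -0.0381 0.0005 -0.0443
trans only [-0.0994  0.0874 -0.079 ] rot [-0.3808  0.0053 -0.4425]
[[105.75311272 265.71820537]]
[[113.67480356 267.38947769]]
[[126.85856084 289.92736916]]
up in tool [-0.65222366  0.00905588 -0.75797249]
```

Request:
inch_along --deltas '[[[-0.0205,0.0003,-0.0238,0,0,0],[-0.0205,0.0003,-0.0238,0,0,0],[-0.0205,0.0003,-0.0238,0,0,0],[-0.0205,0.0003,-0.0238,0,0,0],[0,0,0,0,0,0]]]'

```text
time_s: 21.4
tool_pos: [0.4491, -0.3189, 0.1944]
eef_rot: [3.121, 0.713, 1.924]
contact_force: [0.2, -0.1, -0.8]
grip_width: 0.0564
gripper_force: 33.7
```

```bash
python3 -c "
from k import *
now();print(read_state()['joint_positions'].round(3));to(6,-.07,0,.014)"
```

```text
bail rel hook mm [-133.2  -49.    16.9] yaw [ 0.006 -0.003 -0.582] F [ 0.2  0.1 -0.8]
[ 0.551 -0.161 -0.322  2.224  0.775  0.785  0.098]
6 x -0.0050 0.0128 0.0052 -0.0626 0.0017 -0.0741
trans only [-0.0148  0.0837  0.0184] rot [-0.3754  0.0102 -0.4446]
```

Request:
inch_along --deltas '[[[-0.005,0.0128,0.0052,-0.0626,0.0017,-0.0741],[-0.005,0.0128,0.0052,-0.0626,0.0017,-0.0741],[-0.005,0.0128,0.0052,-0.0626,0.0017,-0.0741],[-0.005,0.0128,0.0052,-0.0626,0.0017,-0.0741],[-0.005,0.0128,0.0052,-0.0626,0.0017,-0.0741],[-0.005,0.0128,0.0052,-0.0626,0.0017,-0.0741],[0,0,0,0,0,0]]]'

```text
time_s: 22.1
tool_pos: [0.5312, -0.3107, 0.1834]
eef_rot: [3.132, 0.699, 2.505]
contact_force: [-1.0, -0.2, -1.6]
grip_width: 0.056
gripper_force: 33.7
```

```bash
python3 -c "
from k import *
now();print(read_state()['joint_positions'].round(3));to(4,-.03,0,.014)
c=wristpose()
im=c['image']
for q in((.029,-.13,.234),(.041,-.13,.228),(.076,-.13,.23)): print(proj(c,frame(ST)(q)))
T=toolT()@G
print('bail',proj(c,(T@[0,0,.1205,1])[:3]),proj(c,(T@[-.015,.028,.088,1])[:3]),proj(c,(T@[-.015,-.028,.088,1])[:3]))
cv2.imwrite('pics/w6.png',im[:,:,::-1])
"
```

```text
bail rel hook mm [-72.9  -2.5   6. ] yaw [-0.002  0.012 -0.007] F [-0.7 -0.8 -1.6]
[ 0.449 -0.129 -0.042  2.219  0.357  0.386  1.059]
4 x -0.0096 0.0007 0.0055 -0.0015 -0.0029 -0.0011
trans only [-0.0385  0.003   0.0217] rot [-0.0059 -0.0116 -0.0045]
[[280.58810012 387.81674419]]
[[280.28900555 377.32441132]]
[[280.0028035  383.04529824]]
bail [[276.07216952 398.30151696]] [[346.72573919 304.1668197 ]] [[203.806017   305.43409598]]
```

Request:
inch_along --deltas '[[[-0.0096,0.0007,0.0055,-0.0015,-0.0029,-0.001],[-0.0096,0.0007,0.0055,-0.0015,-0.0029,-0.001],[-0.0096,0.0007,0.0055,-0.0015,-0.0029,-0.001],[-0.0096,0.0007,0.0055,-0.0015,-0.0029,-0.001],[0,0,0,0,0,0]]]'

```text
time_s: 22.65
tool_pos: [0.5703, -0.3348, 0.1939]
eef_rot: [3.129, 0.714, 2.511]
contact_force: [0.1, -0.7, -1.2]
grip_width: 0.0563
gripper_force: 33.7
```

```bash
python3 -c "
from k import *
now();to(1,-.025,0,.013);to(4,.002,0,.013)"
```

```text
bail rel hook mm [-27.9   0.5  16.3] yaw [ 0.    -0.004  0.   ] F [ 0.5 -0.5 -1.2]
1 x 0.0002 -0.0005 0.0043 0.0003 0.0037 -0.0000
trans only [ 0.0002 -0.0005  0.0043] rot [ 0.0003  0.0037 -0.    ]
4 x -0.0051 -0.0001 0.0055 0.0001 0.0009 -0.0000
trans only [-0.0202 -0.0005  0.022 ] rot [ 0.0003  0.0037 -0.    ]
```

Request:
inch_along --deltas '[[[-0.0051,-0.0001,0.0055,0,0.001,0],[-0.0051,-0.0001,0.0055,0,0.001,0],[-0.0051,-0.0001,0.0055,0,0.001,0],[-0.0051,-0.0001,0.0055,0,0.001,0],[0,0,0,0,0,0],[0,0,0,0,0,0]]]'

```text
time_s: 23.25
tool_pos: [0.5928, -0.3516, 0.1895]
eef_rot: [3.13, 0.708, 2.512]
contact_force: [-0.8, -0.3, -2.0]
grip_width: 0.0563
gripper_force: 33.7
```

```bash
python3 -c "
from k import *
now();to(4,.001,0,.002)"
```

```text
bail rel hook mm [ 0.5  0.  12. ] yaw [-0.     0.002  0.   ] F [-0.5 -0.7 -2. ]
4 x 0.0015 -0.0000 0.0020 0.0000 -0.0006 0.0001
trans only [ 0.006  -0.0001  0.008 ] rot [ 0.0001 -0.0022  0.0005]
```

Request:
inch_along --deltas '[[[0.0016,0,0.002,0,0,0],[0.0016,0,0.002,0,0,0],[0.0016,0,0.002,0,0,0],[0.0016,0,0.002,0,0,0],[0,0,0,0,0,0]]]'

```text
time_s: 23.75
tool_pos: [0.5928, -0.3516, 0.1788]
eef_rot: [3.13, 0.708, 2.512]
contact_force: [-0.6, -0.2, -2.1]
grip_width: 0.0566
gripper_force: 33.7
```

```bash
python3 -c "
from k import *
now()"
```

```text
bail rel hook mm [0.5 0.1 1.3] yaw [-0.     0.003  0.001] F [-0.4 -0.5 -2.1]
```

Request:
inch_along --deltas '[[[0.0007,0,0.0008,0,0,0],[0.0007,0,0.0008,0,0,0],[0,0,0,0,0,0]]]'

```text
time_s: 24.05
tool_pos: [0.5931, -0.3517, 0.1773]
eef_rot: [3.13, 0.709, 2.512]
contact_force: [-0.3, -0.6, -2.2]
grip_width: 0.0565
gripper_force: 33.7
```

```bash
python3 -c "
from k import *
now()"
```

```text
bail rel hook mm [ 0.7  0.2 -0.2] yaw [-0.     0.002  0.001] F [ 0.1 -0.7 -2.2]
```

Request:
inch_along --deltas '[[[0.0007,0,0.0008,0,0,0],[0,0,0,0,0,0]]]'

```text
time_s: 24.25
tool_pos: [0.5932, -0.3517, 0.1764]
eef_rot: [3.13, 0.709, 2.512]
contact_force: [-0.7, -0.4, -2.0]
grip_width: 0.056
gripper_force: 33.7
```

```bash
python3 -c "
from k import *
now()"
```

```text
bail rel hook mm [ 0.8  0.2 -1.1] yaw [-0.     0.002  0.001] F [-0.3 -0.7 -2. ]
```

Request:
inch_along --deltas '[[[0.0007,0,0.0008,0,0,0],[0,0,0,0,0,0]]]'

```text
time_s: 24.45
tool_pos: [0.5935, -0.3519, 0.176]
eef_rot: [3.13, 0.71, 2.512]
contact_force: [-0.2, -1.1, 0.2]
grip_width: 0.0563
gripper_force: 33.9
```

```bash
python3 -c "
from k import *
now()"
```

```text
bail rel hook mm [ 1.1  0.2 -1.5] yaw [0.    0.    0.001] F [ 0.5 -1.   0.2]
```

Request:
inch_along --deltas '[[[0.0007,0,0.0008,0,0,0],[0,0,0,0,0,0]]]'

```text
time_s: 24.65
tool_pos: [0.5939, -0.3521, 0.1757]
eef_rot: [3.129, 0.712, 2.512]
contact_force: [-2.2, -0.0, 4.1]
grip_width: 0.0566
gripper_force: 34.1
```

```bash
python3 -c "
from k import *
now()"
```

```text
bail rel hook mm [ 1.5  0.3 -1.8] yaw [ 0.    -0.001  0.001] F [-1.7 -1.3  4.1]
```

Request:
inch_along --deltas '[[[0.0024,0,-0.002,0,0,0],[0.0024,0,-0.002,0,0,0],[0,0,0,0,0,0]]]'

```text
time_s: 24.95
tool_pos: [0.59, -0.3482, 0.1766]
eef_rot: [3.128, 0.714, 2.512]
contact_force: [3.5, -1.7, 3.0]
grip_width: 0.0561
gripper_force: 32.0
```

```bash
python3 -c "
from k import *
now()"
```

```text
bail rel hook mm [-4.1  1.1 -1. ] yaw [ 0.001 -0.004  0.002] F [3.9 0.7 3. ]
```

Request:
inch_along --deltas '[[[0.002,0,-0.0017,0,0,0],[0,0,0,0,0,0]]]'

```text
time_s: 25.15
tool_pos: [0.5883, -0.3466, 0.1767]
eef_rot: [3.128, 0.715, 2.513]
contact_force: [6.5, -3.7, 1.7]
grip_width: 0.0555
gripper_force: 32.9
```

```bash
python3 -c "
from k import *
now()"
```

```text
bail rel hook mm [-6.5  1.3 -0.8] yaw [ 0.001 -0.004  0.003] F [7.5 0.8 1.7]
```

The bail is caught by the hook's tip, so it is hooked. I'll move back to the seat, release, and withdraw.

Request:
inch_along --deltas '[[[-0.0024,0,0.0021,0,0,0],[-0.0024,0,0.0021,0,0,0],[0,0,0,0,0,0]]]'

```text
time_s: 25.45
tool_pos: [0.5923, -0.3505, 0.1756]
eef_rot: [3.129, 0.712, 2.512]
contact_force: [2.2, -1.4, 3.1]
grip_width: 0.0557
gripper_force: 33.3
```

```bash
python3 -c "
from k import *
now()"
```

```text
bail rel hook mm [-0.7  0.6 -1.9] yaw [ 0.    -0.001  0.001] F [2.6 0.1 3.1]
```

Request:
inch_along --deltas '[[[0,0,0,0,0,0],[0,0,0,0,0,0],[0,0,0,0,0,0],[0,0,0,0,0,0],[0,0,0,0,0,0],[0,0,0,0,0,0]]]' --finger_gap 0.085 --squeeze 20

```text
time_s: 26.05
tool_pos: [0.591, -0.3502, 0.1739]
eef_rot: [3.13, 0.709, 2.512]
contact_force: [0.5, -0.4, -0.5]
grip_width: 0.0851
gripper_force: 0.0
```

Run:
```python
from k import *
print(read_state()["contact_force"])
c=read_camera("scene");cv2.imwrite("pics/s7.png",c["image"][:,:,::-1])
A=toolT();print("back -X in tool",A[:3,:3].T@(-rz(ST[2])[:,0]))
```

```text
[ 0.53085112 -0.39679942 -0.48277969]
back -X in tool [ 7.59197290e-01  5.36697773e-04 -6.50860343e-01]
```

Request:
inch_along --deltas '[[[0,0,-0.02,0,0,0],[0,0,-0.04,0,0,0],[0,0,-0.05,0,0,0],[0.02,0,-0.04,0,0,0],[0.03,0,-0.03,0,0,0],[0.03,0,-0.03,0,0,0],[0,0,0,0,0,0],[0,0,0,0,0,0],[0,0,0,0,0,0],[0,0,0,0,0,0],[0,0,0,0,0,0],[0,0,0,0,0,0]]]'

```text
time_s: 27.3
tool_pos: [0.49, -0.2728, 0.2283]
eef_rot: [3.126, 0.643, 2.501]
contact_force: [-0.2, -0.6, 0.0]
grip_width: 0.0852
gripper_force: 0.0
```

Run:
```python
from k import *
s=ST; 
for n in("scene","top","wrist"):
    c=wristpose() if n=="wrist" else read_camera(n)
    im=c["image"].astype(int);ref=None
    cv2.imwrite(f"pics/end_{n}.png",c["image"][:,:,::-1])
    r,g,b=im[...,0],im[...,1],im[...,2]
    m=((g>r*1.25)&(g>b*1.1)&(g>25)).astype(np.uint8)
    k,_,st,ce=cv2.connectedComponentsWithStats(m)
    print(n,[(st[i,4],ce[i].round(1).tolist()) for i in range(1,k) if st[i,4]>12][:12])
    for nm,q in dict(monfront=(.026,-.13,.1125+.06),montop=(.041,-.13,.2),vial=(.041,-.13,.06),cap=(0,0,.223),pin=gate(0,.11,.028,.147),barend=gate(0,.165,0,.085)).items():
        uv=proj(c,frame(s)(q))[0];u,v=uv.round().astype(int)
        print(nm,uv.round(1),im[v,u] if 0<=v<420 and 0<=u<560 else None)
```

```text
scene [(np.int32(381), [375.2, 237.1]), (np.int32(38), [334.8, 344.9]), (np.int32(64), [346.4, 352.8]), (np.int32(294), [479.4, 405.4]), (np.int32(49), [464.4, 402.3]), (np.int32(28), [459.0, 406.5]), (np.int32(141), [443.7, 411.5]), (np.int32(105), [75.7, 409.0])]
monfront [335.5 199.2] [11 12 13]
montop [335.9 189.5] [20 21 13]
vial [332.8 222.3] [47 53 52]
cap [294.8 190.8] [58 61 64]
pin [284.1 228.7] [15 15 15]
barend [267.2 236.7] [125 124 124]
top [(np.int32(176), [342.0, 284.9])]
monfront [333.8 236.7] [66 92 71]
montop [338.4 232. ] [127 137 136]
vial [334.  244.5] [86 89 86]
cap [308.7 204. ] [86 91 90]
pin [281.5 217. ] [59 62 57]
barend [280.8 207.6] [153 154 154]
wrist [(np.int32(3358), [132.8, 129.8]), (np.int32(901), [269.9, 255.4])]
monfront [270.  259.5] [33 90 53]
montop [270.5 296.1] [16 19 21]
vial [269.9 172.6] [72 79 79]
cap [448.1 303.4] [79 83 89]
pin [516.5 138. ] [20 23 23]
barend [524.2 111.9] [148 147 153]
```

```bash
python3 -c "
from plant import *
print(job_done())"
```

```text
the job is handed in; nothing more can be done
None
```

The job is handed in at about 27 s: the cylinder was walked into the bay in six alternating tilts and stands upright, the gate is shut against its stop, and the monitor hangs on the hook. The vial, dropper bottle, tweezers and petri dish were not touched, though the verdict itself was not shown to me.

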